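# Hook the light wand out from under the display riser and clip it up

### The job

The light wand has been pushed to the back of the low clear display riser, where fingers must not go in after it: take the hook tool, catch the wand's hanging eye with it and drag the wand out onto the open counter. Then lay the hook down flat on the counter and press the wand fully home between the jaws of the spring clip, level, with the clip between its two end caps. Leave the cup, the tin and the gift box where they are.

Things in the scene. Friction and masses are not known exactly. Their poses are not given: they have to be found in the camera images.
- wand_mid (a point): Centre of the light wand: a grey tube, diameter 28 mm, 130 mm long, between two black square end caps (36 x 36 mm, each 22 mm long; 174 mm over both). It lies on its caps, the tube's axis 18 mm above the counter. x runs along the tube, the hanging eye is at the -x end. 0.15 to 0.33 kg.
- eye_pin (a point): Upright pin of the wand's eye, 12 mm above the counter, 91 mm from the wand's centre; axes as the wand's. The eye is a flat level steel ring (inside 26 mm, outside 36 mm, wire 5 mm thick) centred 28 mm from the pin. It swivels on the pin; at the start it is turned up to 0.8 rad either side of the wand's -x, an angle not reported: look or feel for it.
- mouth (a point): Middle of the lower edge of the riser's mouth, on the counter. The riser is a fixed clear acrylic cover with white edges, 300 mm long, 220 wide, 111 high, walls and top 6 mm thick, open only at this end. x points straight in (inside of the far wall at 294 mm). The wand lies inside, its eye towards the mouth, its axis within 0.12 rad of x.
- hook_mid (a point): Centre of the hook tool's flat-sided wooden handle, 110 mm long (x), 22 wide (y), 36 high, lying with its centre 18 mm above the counter. From its +x end a steel rod 8 mm thick, 12 mm above the centre, runs on along x to a prong turned straight down. 0.16 kg. Grip it by the handle.
- prong_end (a point): Lower end of the hook tool's upright prong, 180 mm along x from the handle's centre and 16 mm below it, so 2 mm above the counter while the tool lies there. The prong is 8 mm thick with a round end; the underside of the rod is 24 mm above its end. Axes as the handle's.
- clip_seat (a point): Seat of the spring clip, fixed on the counter: where the tube's centre lies when fully home, 45 mm up. x runs along the seat (the wand may point either way). A plate 116 x 76 x 10 mm carries saddle pads and jaws that stand only 33 to 51 mm from the middle on either side along x; between them fingers have room down to 19 mm above the counter.
- clip_lips (a point): Point midway between the rounded lips of the clip's two black jaws, 10 mm above the seat; axes as the seat's. The lips are 8 mm thick, 18 mm apart when closed, their tops 59 mm above the counter. A tube pressed straight down with up to 20 N spreads them to 28 mm in y, then they snap in over it.
- jaw_a (a joint): Opening of the clip's jaw on the +y side, m: 0 closed and empty, 0.005 as the tube passes, about 0.002 with the tube home. Spring about 700 N/m with a little preload.
- jaw_b (a joint): The same for the jaw on the -y side.
- cup: White ceramic cup, 76 mm across, 75 mm high, a bystander; origin at the centre of its underside.
- tin: Flat aluminium tin, 64 mm across, 30 mm high, a bystander; origin at the centre of its underside.
- giftbox: Red gift box, 110 x 130 x 70 mm, standing on top of the riser, a bystander; origin at the centre of its underside.
Mind the look-alikes: they are no part of the job. Of the things shaped like the part that bears hook_mid, the wooden one is meant.

How it is judged:
By the outcome, as a careful person would: the job done as asked, in the order asked, and still so for the second after the job is handed in, with the robot touching nothing.
It also fails if it takes over 72 s, if anything falls off the work surface, if the arm or the gripper's body presses on something with over 40 N, if the wrist force passes 120 N, or if a joint passes its speed limit or range.

### The arm

A 6-joint arm with a two-finger parallel gripper is mounted at the origin on the work surface. World frame = base frame: x ahead of the robot, y to its left, z up, the work surface at z = 0. Lengths are in m, angles in rad, forces in N, time in s.
With the tool pointing down it reaches from about 0.275 to 0.875 m from the base axis. Payload 12.5 kg.
Tool frame: the origin (TCP) lies between the finger pads; the fingertips stand 22 mm ahead of it and the grasp point (between the pads) lies 3 mm ahead of it; z points along the fingers, y is the line along which they close (so a half turn about z gives the same grasp; the last joint's range is limited). The gripper opens to 85 mm and grips with 20 to 120 N. Pads are 22 mm wide; open, the fingers measure 114 mm over their backs; the gripper's body (76 mm by 85 mm) begins 54 mm behind the grasp point. The pads swing forward as they close: fully open they stand 13 mm farther back than shut.
Start: joints at [1.021, 0.351, 1.652, -0, 1.139, -0.085], TCP at [0.247, 0.492, 0.253] pointing down, gripper open.
Joint ranges: [-2.75, 2.75], [-0.79, 2.1], [0.01, 2.65], [-1.57, 4.71], [0.07, 3.14], [-2.87, 2.87]. Speed limits (rad/s): [2.22, 2.22, 2.79, 3.14, 3.14, 3.14].

### API

Orientations are given as a unit quaternion [w, x, y, z].
In Python, from workcell import env gives the robot as it stands. Calls block until the motion is done:
- env.goto(position, orientation): joint-space move of the TCP to a pose.
- env.move_linear(position, ori=None, v=0.15): straight line of the TCP; ori=None keeps the orientation; v is the mean speed in m/s.
- env.goto_joints(angles): joint-space move.
- env.let_go() and env.close_gripper(f_grip=None): open the fingers fully, or close them until they stop; f_grip is the grip in N (None keeps the last).
- env.pause(seconds).
- env.ik(position, orientation): joint angles nearest the present ones, or None.
- env.read_camera(name): name is "side" or "top" or "wrist"; returns a dict with "image" (480x640x3 uint8, red, green, blue), "fx", "fy", "cx", "cy" (pixels), "origin" and "rotation" of the camera in the world; the wrist camera has in their place "mount" (4x4, takes a point from camera to tool coordinates, whose origin is the TCP and whose axes are the flange's). Camera axes: x right, y down, z forward; pixel columns grow to the right and rows downward; lengths in m; the calibration is good to about 2 mm. The wrist camera is an equidistant fisheye: a pixel r from the principal point sees the ray r / f radians off the axis. A picture is of the moment at which its call begins: read the wrist's pose just before it. There is no depth.
A pose or a line that the arm cannot do raises env.Unreachable and nothing moves.
- env.job_done(): hands the job in; it is judged then, once.
Readings, each from a call of its own:
- env.read_clock(): time.
- env.read_joint_pos(): joint angles.
- env.read_joint_vel(): joint speeds.
- env.read_joint_torque(): joint torques, N m.
- env.read_tcp_pos(): TCP position.
- env.read_eef_rot(): TCP orientation.
- env.read_contact_force(): force on the tool from outside, world axes, zero at the start.
- env.read_wrist_torque(): the same for the moment, N m.
- env.read_width(): finger opening in m.
- env.read_gripper_force(): force on a finger pad.
Only numpy, scipy, OpenCV 4.12 (cv2) and the standard library are available. Lean on these libraries where they do the work, as an engineer would, in place of code of your own. Each camera call takes 0.05 s, during which the arm holds its last target. There are 200 camera calls.

## Working session

There is one attempt and no reset: what is moved stays moved. The work goes in short steps, each a Python script; the robot and the scene stay as the last script left them, time stands still between calls to the robot, and variables do not carry over. Pictures are saved under pics/ and viewed, at most 10 in all, crops included, and the job is handed in when it is done.

```bash
mkdir -p pics; ls
python3 - <<'E'
from workcell import env
import cv2,numpy as np
for n in("top","side"):
    c=env.read_camera(n);cv2.imwrite(f"pics/{n}0.png",c["image"][:,:,::-1]);print(n,c["fx"],c["fy"],c["cx"],c["cy"],np.array(c["origin"]).round(4).tolist(),np.array(c["rotation"]).round(4).tolist())
c=env.read_camera("wrist");print(c["fx"],c["cx"],c["cy"],c["mount"],env.read_eef_rot())
E
```

```text
pics
top 445.8755637794432 445.8755637794432 316.92747720292994 240.0590278351146 [0.3126, -0.0123, 1.1555] [0.0665, -0.7007, 0.7088, -0.0471]
side 461.4500604580795 461.4500604580795 315.82170850101386 241.737259161809 [-0.0746, -0.7166, 0.6527] [-0.4621, 0.8283, -0.2819, 0.1445]
371.64829954431775 320.87533971789213 240.63675896863055 [[-1.90668850e-04 -9.65168628e-01 -2.61628523e-01  6.69583558e-02]
 [ 9.99999865e-01 -3.10707114e-04  4.17446589e-04  8.38115422e-04]
 [-4.84196195e-04 -2.61628408e-01  9.65168556e-01 -1.20182412e-01]
 [ 0.00000000e+00  0.00000000e+00  0.00000000e+00  1.00000000e+00]] [-1.49830807e-04  2.30333285e-01  9.73111705e-01 -4.05315749e-04]
```

View pics/top0.png

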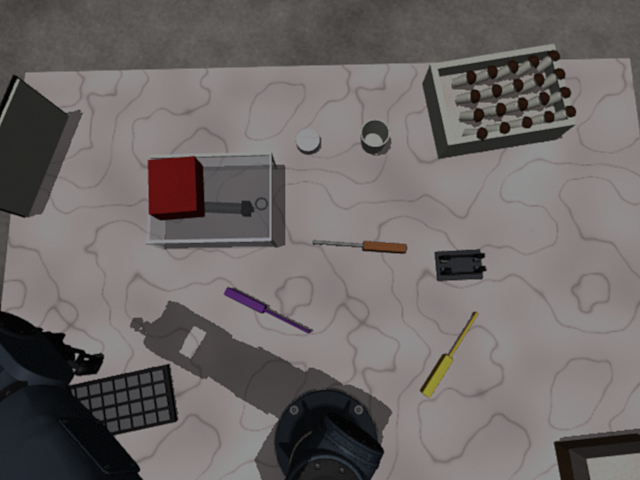

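View pics/side0.png

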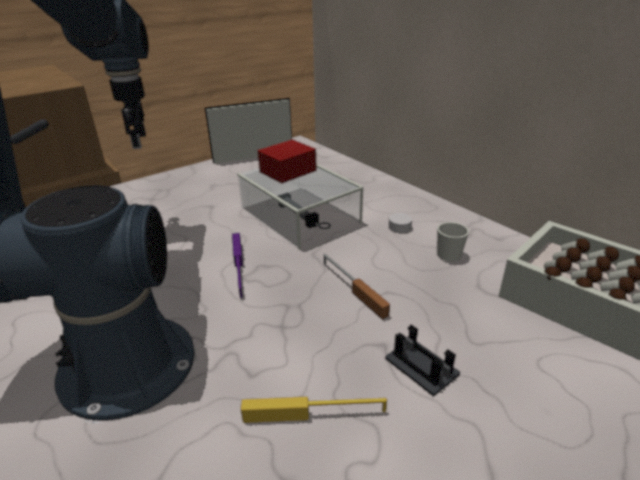

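Top view: the riser spans (148–275, 153–245) with its mouth on the right. The wand's near cap is at (247,208) and its eye at (262,203). The clip is at (460,264).

Hook candidates are the purple tool at (255,305), the yellow one at (437,378) and the brown wooden one at (385,247). I choose the brown one and check it in a close crop.

```bash
cat > h.py <<'E'
from workcell import env
import cv2,numpy as np
from scipy.spatial.transform import Rotation as R
def Q(q): return R.from_quat(np.roll(q,-1))
def q_(r): return np.roll(r.as_quat(),1)
def ray(c,px,plane_z):
    "fixed camera pixels -> points on z=plane_z"
    px=np.atleast_2d(px).astype(float)
    d=np.c_[(px[:,0]-c["cx"])/c["fx"],(px[:,1]-c["cy"])/c["fy"],np.ones(len(px))]
    r=np.array(c["rotation"]); r=Q(r) if r.size==4 else R.from_matrix(r)
    d=r.apply(d); o=np.array(c["origin"]); return o+d*((plane_z-o[2])/d[:,2])[:,None]
def wrist():
    p=np.array(env.read_tcp_pos());r=Q(env.read_eef_rot());c=env.read_camera("wrist");c["p"]=p;c["r"]=r;return c
def wray(c,px,plane_z):
    px=np.atleast_2d(px).astype(float);v=np.c_[px[:,0]-c["cx"],px[:,1]-c["cy"]];rr=np.linalg.norm(v,axis=1);th=rr/c["fx"]
    d=np.c_[v/rr[:,None]*np.sin(th)[:,None],np.cos(th)]
    M=np.array(c["mount"]);o=c["p"]+c["r"].apply(M[:3,3]);d=c["r"].apply(d@M[:3,:3].T)
    return o+d*((plane_z-o[2])/d[:,2])[:,None]
def down(yaw):
    "tool down, closing line (tool y) at world angle yaw"
    y=np.array([np.cos(yaw),np.sin(yaw),0]);z=np.array([0,0,-1.]);x=np.cross(y,z)
    return q_(R.from_matrix(np.c_[x,y,z]))
def best(pos,yaw):
    "goto-able orientation with the least joint motion among the two half turns"
    j0=np.array(env.read_joint_pos());o=[]
    for k in(0,np.pi):
        j=env.ik(pos,down(yaw+k))
        if j is not None:o.append((np.abs(np.array(j)-j0).max(),k))
    return down(yaw+min(o)[1])
def fit(mask):
    n,l,s,_=cv2.connectedComponentsWithStats(mask.astype(np.uint8));k=1+s[1:,4].argmax()
    return cv2.minAreaRect(np.argwhere(l==k)[:,::-1].astype(np.float32)),l==k
E
python3 - <<'E'
from h import *
c=env.read_camera("top");im=c["image"];hsv=cv2.cvtColor(im,cv2.COLOR_RGB2HSV)
m=(hsv[...,0]<20)&(hsv[...,1]>110)&(hsv[...,2]>60);m[:,:300]=0;m[:220]=0;m[280:]=0
rc,mk=fit(m);print(rc);b=cv2.boxPoints(rc);print(ray(c,b,.036).round(4).tolist(),ray(c,[rc[0]],.036))
print("prong",ray(c,[[316,242]],.03))
m=(im.max(2)<75);m[:,:425]=0;m[:240]=0;m[290:]=0;m[:,495:]=0
rc,_=fit(m);print("clip",rc,ray(c,cv2.boxPoints(rc),.01).round(4).tolist())
a=cv2.resize(im[150:250,145:285],None,fx=4,fy=4,interpolation=2);b=cv2.resize(im[225:285,305:495],None,fx=4,fy=4,interpolation=2)
o=np.zeros((645,800,3),np.uint8);o[:400,:560]=a;o[402:642,:760]=b
cv2.imwrite("pics/crop1.png",cv2.resize(o,None,fx=.93,fy=.93)[:600,:,::-1])
E
```

```text
((384.03985595703125, 246.40267944335938), (42.43912124633789, 7.982280254364014), 3.814074993133545)
[[0.4701, -0.0976, 0.036], [0.4905, -0.0995, 0.036], [0.4818, -0.206, 0.036], [0.4615, -0.2038, 0.036]] [[ 0.47592073 -0.15182967  0.036     ]]
prong [[0.4904941  0.02030808 0.03      ]]
clip ((460.086181640625, 264.50933837890625), (29.323593139648438, 49.46217346191406), 86.72950744628906) [[0.4653, -0.2842, 0.01], [0.4709, -0.4105, 0.01], [0.3958, -0.4095, 0.01], [0.39, -0.2845, 0.01]]
```

View pics/crop1.png

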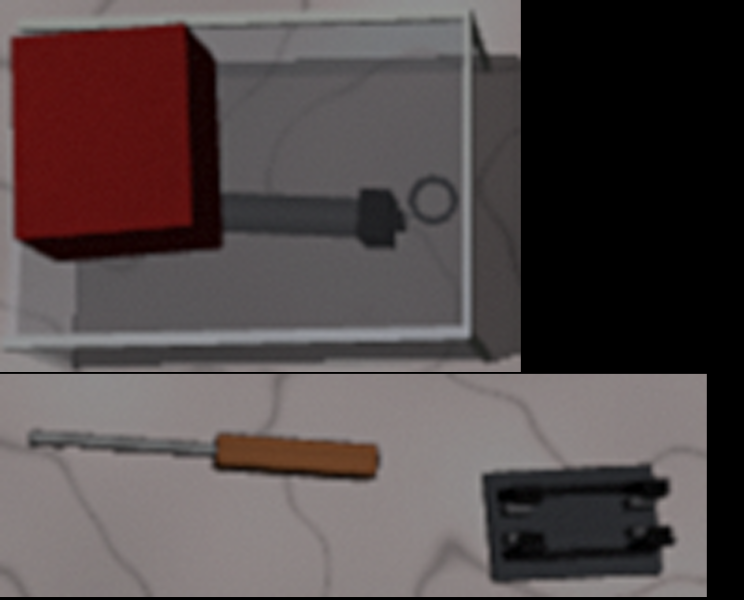

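The crop confirms the brown wooden handle with a steel rod and a prong at crop (35,437). The ring is at crop (433,199), the cap at (378,217), and the riser's mouth edge at crop x≈468. Next I compute positions and grip the handle.

```bash
cat > a.py <<'E'
from h import *
c=env.read_camera("top");P=lambda u,v,z:ray(c,[[145+u/3.72,150+v/3.72]],z)[0].round(4)
print("ring",P(433,199,.012),"pin",P(403,220,.02),"tube",P(222,212,.032),P(358,216,.032))
print("riser mouth top corners",P(470,14,.111),P(470,335,.111),"back",P(12,32,.111),P(8,347,.111))
cup=ray(c,[[376,130],[308,141]],.07);print("cup,tin",cup.round(3).tolist())
h=np.array([.4759,-.1518]);pr=np.array([.4905,.0203]);a=np.arctan2(*(pr-h)[::-1]);print("hook heading",a,np.linalg.norm(pr-h))
yaw=a+np.pi/2
p=[*h,.13];q=best(p,yaw);env.goto(p,q);print(env.read_joint_pos())
w=wrist();cv2.imwrite("pics/w1.png",w["image"][:,:,::-1])
im=w["image"];hsv=cv2.cvtColor(im,cv2.COLOR_RGB2HSV)
m=(hsv[...,0]<20)&(hsv[...,1]>110)&(hsv[...,2]>60)
rc,mk=fit(m);b=wray(w,cv2.boxPoints(rc),.036);print(rc,b.round(4).tolist(),b.mean(0))
E
python3 a.py
```

```text
ring [0.5984 0.1643 0.012 ] pin [0.5815 0.1841 0.02  ] tube [0.5864 0.3094 0.032 ] [0.582  0.2137 0.032 ]
riser mouth top corners [0.6988 0.1258 0.111 ] [0.4838 0.1243 0.111 ] back [0.6923 0.4314 0.111 ] [0.4801 0.423  0.111 ]
cup,tin [[0.772, -0.137, 0.07], [0.746, 0.037, 0.07]]
hook heading 1.4861645680748976 0.17271818086119362
[-4.00801515e-01  4.33171335e-01  1.88687941e+00  8.46422955e-05
  8.21331839e-01 -3.17303452e-01]
((322.5, 249.0), (168.0, 35.0), 90.0) [[0.4712, -0.0964, 0.036], [0.4912, -0.0981, 0.036], [0.4838, -0.2056, 0.036], [0.4609, -0.2036, 0.036]] [ 0.47676688 -0.15094194  0.036     ]
```

View pics/w1.png

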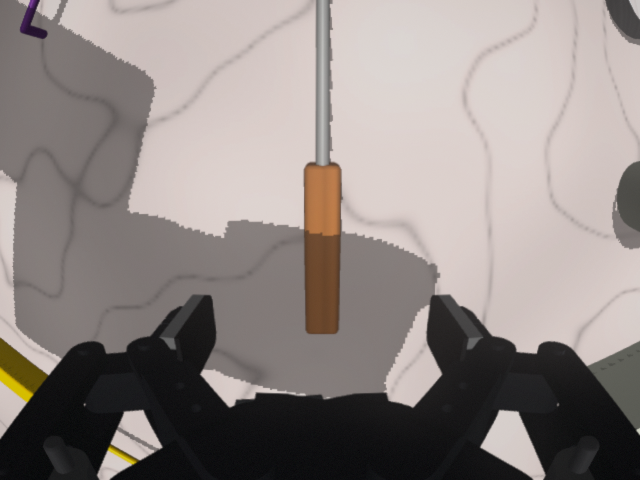

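The wrist view shows the wooden handle upright in the picture, centred at (322,249) with the rod ahead of it, which agrees with the top view. Next: grip, lift, and bring the prong over the ring.

```bash
cat > b.py <<'E'
from h import *
q=env.read_eef_rot()
env.move_linear([.4767,-.151,.028],q,v=.12);env.close_gripper(80)
print("w",env.read_width(),env.read_gripper_force(),env.read_clock())
env.move_linear([.4767,-.151,.053],q,v=.1);print(env.read_contact_force())
H=1.58;off=.1805
u=np.array([np.cos(H),np.sin(H)]);turn=H-1.488
q2=q_(R.from_euler("z",turn)*Q(q))
ring=np.array([.5984,.1643])
p=ring-u*(off+.07);env.move_linear([*p,.053],q2,v=.12)
p=ring-u*off;env.move_linear([*p,.053],q2,v=.08)
print(env.read_tcp_pos(),p,env.read_clock())
for n in("top","side"):
    c=env.read_camera(n);im=c["image"]
    cr=im[145:255,145:285] if n=="top" else im[150:290,220:400]
    cv2.imwrite(f"pics/{n}2.png",cv2.resize(cr,None,fx=4,fy=4,interpolation=2)[:,:,::-1])
a=cv2.imread("pics/top2.png");b=cv2.imread("pics/side2.png");b=cv2.resize(b,None,fx=.75,fy=.75);a=cv2.resize(a,None,fx=.45,fy=.45) if 0 else a
print(a.shape,b.shape)
E
python3 b.py
```

```text
w 0.020969883891803476 79.14562225341797 4.375
[ 0.01584203  1.14691046 -1.4016882 ]
[ 0.60008749 -0.01652479  0.05299279] [ 0.60006124 -0.01619236] 7.1167
(440, 560, 3) (420, 540, 3)
```

View pics/top2.png

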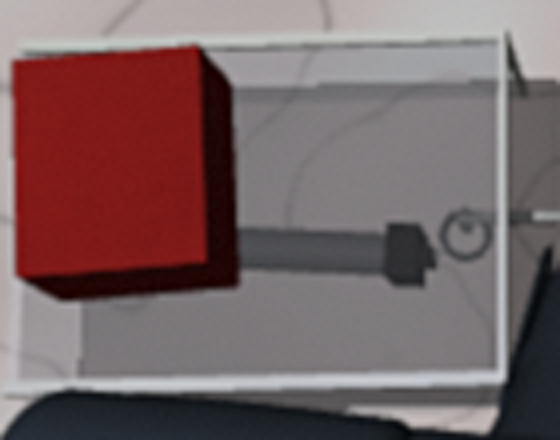

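The prong (lower end at about (467,229)) stands inside the ring, centred at (466,234). I lower it and drag.

```bash
cat > c.py <<'E'
from h import *
p=np.array(env.read_tcp_pos())
env.move_linear([p[0],p[1],.0295],v=.05);print("low",env.read_contact_force(),env.read_tcp_pos())
u=np.array([np.cos(1.58),np.sin(1.58)])
for d,v in((.04,.06),(.16,.1),(.285,.1)):
    env.move_linear([*(p[:2]-u*d),.0295],v=v);print(d,env.read_contact_force())
print(env.read_clock())
c=env.read_camera("top");cv2.imwrite("pics/top3.png",c["image"][:,:,::-1])
E
python3 c.py
```

```text
low [-0.42188623  0.59539557 -0.77800436] [ 0.59990565 -0.01668001  0.02901955]
0.04 [ 0.34557339  1.10983194 -1.21151948]
0.16 [ 0.21997667 -0.27845067 -1.45576527]
0.285 [-0.8717274   0.74022277 -0.69815316]
11.4
```

View pics/top3.png

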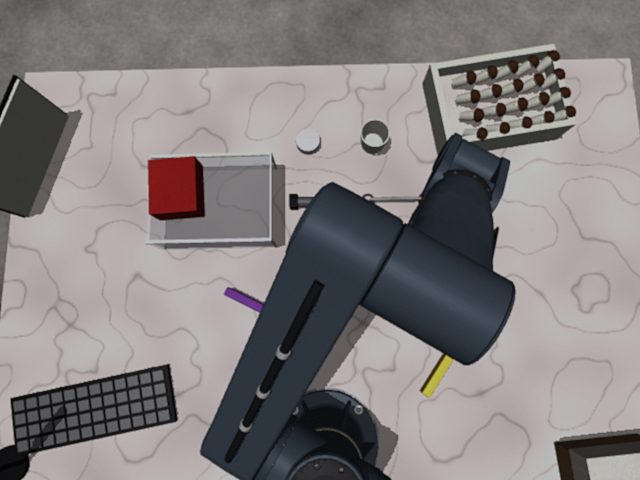

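The wand is fully out on the counter, its far cap at (294,201) with the ring near (368,198). Now I unhook, lay the tool down in free space, and look at the wand from above.

```bash
cat > d.py <<'E'
from h import *
p=np.array(env.read_tcp_pos())
env.move_linear([p[0],p[1],.09],v=.1)
env.move_linear([.455,-.13,.09],v=.15)
env.move_linear([.455,-.13,.034],v=.12);env.move_linear([.455,-.13,.0282],v=.02);print(env.read_contact_force())
env.let_go();env.move_linear([.455,-.13,.15],v=.15)
p=[.53,-.01,.27];q=best(p,0.);env.goto(p,q)
w=wrist();print(w["p"],env.read_clock());cv2.imwrite("pics/w4.png",w["image"][:,:,::-1])
E
python3 d.py
```

```text
[ 0.25863127  1.12244205 -0.59814631]
[ 0.52916348 -0.01051322  0.26838239] 17.3417
```

View pics/w4.png

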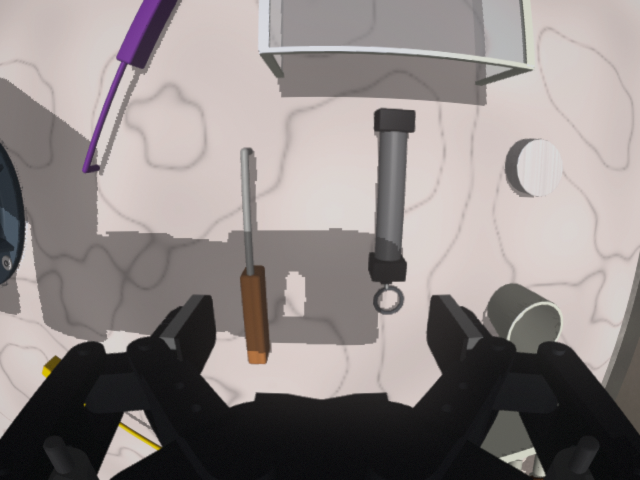

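The hook lies flat: prong at (247,150), handle at (255,315). The wand's far cap is at (394,119), its near cap at (387,267), and its tube runs from (391,132) to (389,253). The ring is at (388,299). Now I locate the wand, then the clip from above it.

```bash
cat > e.py <<'E'
from h import *
w=wrist()
a,b=wray(w,[[392,132],[389.5,253]],.03);print("tube",a.round(4),b.round(4),np.linalg.norm(a-b),(a+b)/2)
hsv=cv2.cvtColor(w["image"],cv2.COLOR_RGB2HSV);V=hsv[...,2]
for r in((105,135,370,420),(250,285,365,412)):
    m=np.zeros(V.shape,bool);m[r[0]:r[1],r[2]:r[3]]=V[r[0]:r[1],r[2]:r[3]]<60
    rc,_=fit(m);print("cap",rc,wray(w,[rc[0]],.025).round(4))
p=[.43,-.305,.25];q=best(p,0.);env.goto(p,q)
w=wrist();im=w["image"];cv2.imwrite("pics/w5.png",im[:,:,::-1]);print(w["p"],env.read_clock())
E
python3 e.py
```

```text
tube [0.5964 0.0676 0.03  ] [ 0.5979 -0.0537  0.03  ] 0.12131678666994498 [0.59716381 0.00698623 0.03      ]
cap ((394.0837097167969, 120.57184600830078), (38.39097595214844, 20.091506958007812), 1.9749339818954468) [[0.5993 0.0792 0.025 ]]
cap ((386.9794921875, 268.2254333496094), (36.57644271850586, 30.14840316772461), 5.19442892074585) [[ 0.5971 -0.0719  0.025 ]]
[ 0.43037484 -0.3043469   0.24995557] 18.6333
```

View pics/w5.png

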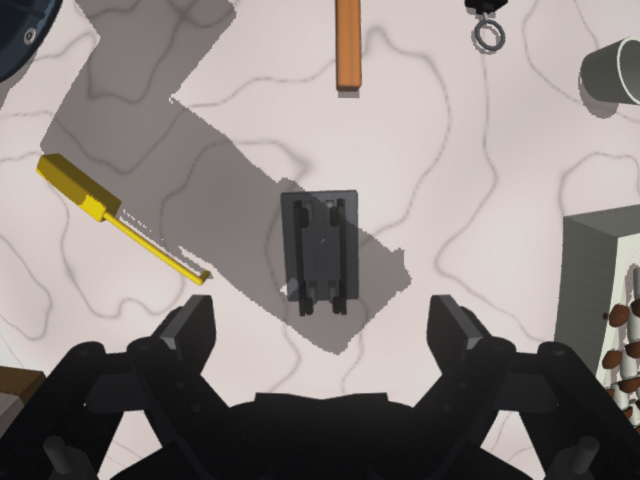

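The clip plate's corners are near (281,193), (356,190), (358,299) and (289,301), with the jaws near (306,210)–(340,310). I enhance one crop to place the lips.

Run:
```python
import cv2,numpy as np
im=cv2.imread("pics/w5.png")[180:325,265:375]
im=np.clip(255*(im/255.)**.5,0,255).astype(np.uint8)
cv2.imwrite("pics/crop2.png",cv2.resize(im,None,fx=4,fy=4,interpolation=2))
```

```text
(no output)
```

View pics/crop2.png

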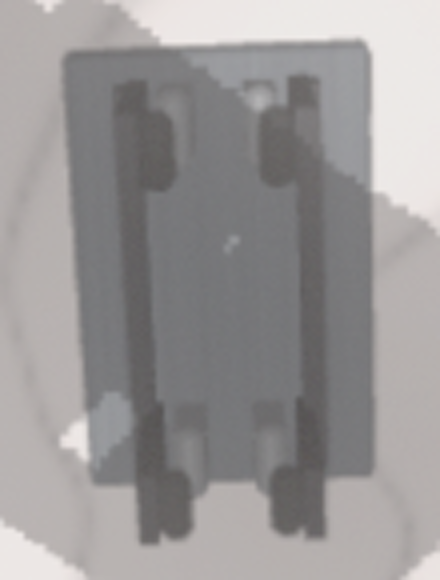

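Lips in the crop: the upper pair's inner edges are at x=178 and 258 (y≈149), the lower pair's at 193 and 270 (y≈502). The plate is as noted above. I compute the seat, then grip and lift the wand.

```bash
cat > f.py <<'E'
from h import *
w=wrist();f=lambda L,z:wray(w,np.array(L)/4+[265,180],z)
l=f([[218,149],[232,502]],.056);pl=f([[63,52],[370,40],[373,472],[95,485]],.01)
d=l[0]-l[1];A=np.arctan2(d[1],d[0])
e=(pl[0]+pl[1]-pl[2]-pl[3]);print("lips",l.round(4).tolist(),"mid",l.mean(0),"len",np.linalg.norm(d),"ang",A)
print("plate",pl.round(4).tolist(),pl.mean(0),np.arctan2(e[1],e[0]))
p=[.5975,.005,.13];q=best(p,1.583-np.pi/2);env.goto(p,q)
env.move_linear([.5975,.005,.027],q,v=.12);env.close_gripper(110);print(env.read_width(),env.read_gripper_force())
env.move_linear([.5975,.005,.16],q,v=.15);print(env.read_width(),env.read_contact_force(),env.read_wrist_torque(),env.read_clock())
w=wrist()
V=w["image"].max(2);ms=(V<60);ms[330:]=0
n,L,s,C=cv2.connectedComponentsWithStats(ms.astype(np.uint8))
print([(s[i].tolist(),C[i].round(1).tolist()) for i in range(1,n) if s[i,4]>150])
cv2.imwrite("pics/w6.png",w["image"][:,:,::-1])
E
python3 f.py
```

```text
lips [[0.429, -0.3011, 0.056], [0.4323, -0.3844, 0.056]] mid [ 0.43065951 -0.34272035  0.056     ] len 0.08339550694052839 ang 1.6095830755973297
plate [[0.3909, -0.2861, 0.01], [0.466, -0.2831, 0.01], [0.47, -0.3974, 0.01], [0.3962, -0.4012, 0.01]] [ 0.43076933 -0.34193622  0.01      ] 1.6108158664397616
0.02465398407208715 107.62069344520569
0.02482200428196262 [-0.25485672  0.51801122 -2.43069985] [-0.00972366 -0.02590183 -0.01508775] 22.7167
[([14, 0, 53, 76, 1658], [38.9, 35.9]), ([271, 83, 113, 53, 383], [342.5, 91.7]), ([279, 149, 98, 6, 410], [329.8, 151.3]), ([277, 291, 13, 39, 308], [283.5, 314.4]), ([235, 295, 38, 35, 626], [256.7, 315.8]), ([353, 294, 12, 36, 309], [358.0, 315.0]), ([370, 295, 37, 35, 592], [384.7, 315.9])]
```

The plate and lips agree: seat at (0.4307, −0.3425), heading 1.610. The wand is held with little moment. I carry it over and press in small steps, watching the force.

```bash
cat > g.py <<'E'
from h import *
q0=Q(env.read_eef_rot());q=q_(R.from_euler("z",1.610-1.583)*q0);x,y=.4307,-.3425
env.move_linear([x,y,.16],q,v=.2);env.move_linear([x,y,.09],q,v=.12)
env.pause(.2);f0=np.array(env.read_contact_force());print(f0,env.read_tcp_pos())
for z in(.08,.074,.070,.067,.064,.061,.058,.056,.054,.053):
    env.move_linear([x,y,z],q,v=.03);f=np.array(env.read_contact_force())-f0
    print(z,np.round(env.read_tcp_pos(),4),f.round(1),np.round(env.read_wrist_torque(),2),round(env.read_width(),4))
    if np.linalg.norm(f)>45:break
print(env.read_clock())
a=wrist()["image"];b=env.read_camera("side")["image"][300:420,340:500]
cv2.imwrite("pics/w7.png",np.hstack([cv2.resize(a,(400,300)),cv2.resize(b,(400,300),interpolation=2)])[:,:,::-1])
E
python3 g.py
```

```text
[ 0.46253976 -1.26736631 -1.65305084] [ 0.43100104 -0.34276134  0.0907456 ]
0.08 [ 0.4306 -0.3425  0.0798] [-1.6  0.  -0.3] [ 0.04 -0.03 -0.04] 0.0253
0.074 [ 0.4308 -0.3428  0.0741] [-0.2 -1.3  2.1] [-0.24  0.08  0.3 ] 0.025
0.07 [ 0.4307 -0.3427  0.07  ] [-0.4 -2.1  0.1] [-0.53  0.07  0.41] 0.0249
0.067 [ 0.4306 -0.3426  0.0667] [-1.  -2.5 -0.6] [-0.57  0.01  0.48] 0.0247
0.064 [ 0.4305 -0.3423  0.0635] [-1.2 -2.  -3.8] [-0.55 -0.02  0.42] 0.0248
0.061 [ 0.4304 -0.3422  0.0604] [-0.2 -0.7 -5.8] [-0.38  0.07  0.42] 0.0248
0.058 [ 0.4304 -0.3422  0.0575] [-0.7 -0.1 -7.9] [-0.34  0.04  0.34] 0.0249
0.056 [ 0.4305 -0.3423  0.0557] [-0.2 -0.3 -7.9] [-0.11  0.05  0.28] 0.0246
0.054 [ 0.4308 -0.3425  0.0548] [-4.1  3.2  8.4] [0.37 0.66 0.24] 0.025
0.053 [ 0.4308 -0.3425  0.0547] [-8.6  6.  20.3] [0.97 1.21 0.25] 0.0246
28.6417
```

View pics/w7.png

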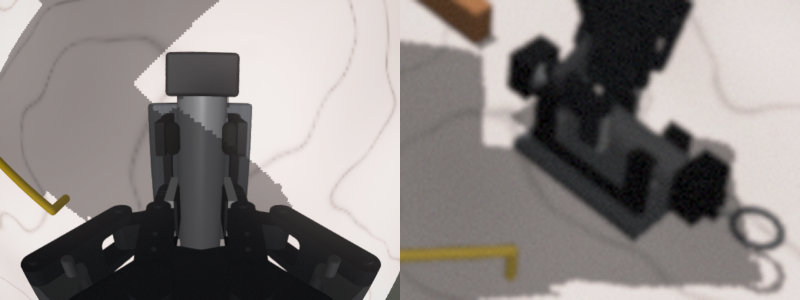

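The far end's lips close over the tube (crop 156–180 and 223–247 over tube 178–228), and both caps are clear of the clip. I release and feel the tube's top with shut fingers at three points to check that it is level and home. It should be at 59 mm, so contact should come at TCP ≈ 0.081.

```bash
cat > i.py <<'E'
from h import *
x,y=.4307,-.3425;ax=np.array([np.cos(1.610),np.sin(1.610)])
env.move_linear([x,y,.0552],v=.02);print(env.read_contact_force())
env.let_go();env.pause(.2);env.move_linear([x,y,.12],v=.1);env.close_gripper(30);env.pause(.2)
f0=np.array(env.read_contact_force())
for s in(.019,-.019,0):
    p=np.array([x,y])+s*ax;env.move_linear([*p,.088],v=.12)
    f0=np.array(env.read_contact_force())
    for z in np.arange(.086,.074,-.001):
        env.move_linear([*p,z],v=.02);f=np.array(env.read_contact_force())-f0
        if f[2]>10:break
    print(s,round(z,4),np.round(env.read_tcp_pos(),4),f.round(1))
    env.move_linear([*p,.095],v=.1)
print(env.read_clock())
E
python3 i.py
```

```text
[-0.66435596  0.40515409 -2.58061992]
0.019 0.079 [ 0.4303 -0.3236  0.0805] [-3.3  5.6 21.1]
-0.019 0.079 [ 0.4317 -0.3616  0.0805] [-4.6  5.  19.5]
0 0.079 [ 0.431  -0.3426  0.0805] [-5.5  6.1 19.5]
39.7583
```

Contact height is the same (0.0805 m) at all three points, so the wand is level and fully home. I retreat, compare the bystanders with the first picture and hand in.

Run:
```python
from h import *
p=env.read_tcp_pos();env.move_linear([p[0],p[1],.25],v=.2);env.goto([.3,-.35,.3],env.read_eef_rot())
a=cv2.imread("pics/top0.png")[:,:,::-1].astype(int);b=env.read_camera("top")["image"].astype(int);d=np.abs(a-b).max(2)>40
print("cup",d[115:160,355:395].sum(),"tin",d[125:155,292:325].sum(),"box",d[150:225,143:208].sum(),env.read_clock())
if max(d[115:160,355:395].sum(),d[125:155,292:325].sum(),d[150:225,143:208].sum())<25: env.job_done();print("done")
```

```text
cup 0 tin 0 box 30 41.35
```

Run:
```python
from h import *
a=cv2.imread("pics/top0.png")[:,:,::-1].astype(int);b=env.read_camera("top")["image"].astype(int);d=np.abs(a-b).max(2)>40
i=np.argwhere(d[150:225,143:208])+[150,143];print(i.min(0),i.max(0))
g=lambda im:fit((im[...,0]>90)&(im[...,1]<50)&(im[...,2]<50))[0]
print(g(a),g(b))
if np.hypot(*(np.array(g(a)[0])-g(b)[0]))<.6: env.job_done();print("done")
```

```text
[202 205] [211 207]
((170.9979248046875, 184.95465087890625), (54.03511428833008, 46.49744415283203), 87.39744567871094) ((171.3414306640625, 184.9020233154297), (54.89841079711914, 46.59299850463867), 88.02507019042969)
the job is handed in; nothing more can be done
done
```

The job is handed in at about 41 s: the wand was hooked out, the hook laid flat, and the wand pressed home and level in the clip (same contact height at three points), with the cup, tin and gift box unmoved.

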